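# Load the mill's tool carriage in working order

## Robot

A 6-joint arm with a two-finger parallel gripper is mounted at the origin on a cart in front of the work surface, level with it; the furniture and walls round the work are solid. World frame = base frame: x ahead of the robot, y to its left, z up, the work surface at z = 0. Lengths are in m, angles in rad, forces in N, time in s.
With the tool pointing down it reaches from about 0.25 to 0.8 m from the base axis. Payload 8.5 kg.
Tool frame: the origin (TCP) lies midway between the tips of the shut fingers; the grasp point (between the pads) lies 19 mm behind it; z points along the fingers, y is the line along which they close (so a half turn about z gives the same grasp; the last joint's range is limited). The gripper opens to 85 mm and grips with 20 to 120 N. Pads are 22 mm wide; open, the fingers measure 114 mm over their backs; the gripper's body (76 mm by 85 mm) begins 54 mm behind the grasp point. The pads swing forward as they close: fully open they stand 13 mm farther back than shut.
Start: joints at [0, 0.238, -0.013, 1.319, 0, 1.571], TCP at [0.525, -0, 0.231] pointing down, gripper open.
Joint ranges: [-2.66, 2.66], [-1.03, 1.9], [-1.14, 1.46], [-1.82, 2.27], [-1.45, 1.34], [-3.14, 3.14]. Speed limits (rad/s): [2.22, 2.22, 2.79, 3.14, 3.14, 3.14].

## Interface

Orientations are given as a unit quaternion [x, y, z, w].
In Python, from plant import status, viewer, order gives the robot as it stands.
- The arm moves only by the tool hand_motion, called by a JSON object that holds its "name" and its "arguments". Schema: {"type":"object","properties":{"increments":{"type":"object","properties":{"moves":{"type":"array","items":{"type":"array","items":{"type":"number"},"minItems":7,"maxItems":7},"minItems":1,"maxItems":10}},"additionalProperties":false,"required":["moves"]},"only":{"type":"string"},"quiet":{"type":"boolean"},"lines":{"type":"string"}},"required":["increments"],"additionalProperties":false}. increments is an object whose key "moves" holds a list of rows, 1 to 10 of them, each of 7 numbers: a rotation vector rx, ry, rz in a scale on which 1.0 is 2 rad, then dx, dy, dz in shares of the most that a row can go, 1 being 62.5 mm, then the finger opening in m; each row shifts and turns the commanded pose from where the row before left it, along the tool's axes as they then stand; what a row does not reach is not made up. A row lasts 1/8 s, in which the tool goes at most 0.0625 m and 0.188 rad, less where a joint would pass 70% of its speed; a pose out of reach is approached as far as the arm can. The fingers move at their own pace and stop on an object; the grip force is fixed at half the most. Time passes only in rows, so rows that do not move let the fingers close. The tool returns the time, the measured TCP pose, the force, the opening and the grip force at its end. only (a regular expression) keeps the lines of the reply that match it, lines (a string "A,B") keeps lines A to B, and quiet returns only ok. No shift or turn number may pass 1 either way. Input that does not fit is refused with a message, and nothing moves.
- status.sense(): the state, without advancing time (a new reading comes with each control period).
- viewer.read_camera(name): name is "scene" or "side" or "wrist"; returns the picture (400x640x3 uint8, blue, green, red); there is no depth.
- viewer.calibration(name): a dict with "K" (3x3 intrinsics, pixels), "extrinsics" (4x4, takes a point from camera to world coordinates). Camera axes: x right, y down, z forward; pixel columns grow to the right and rows downward; lengths in m; the calibration is good to about 2 mm. A picture is of the moment at which its call begins: read the wrist's pose just before it. calibration takes no time and is no camera call; for the wrist camera it gives the pose at the moment of the call.
- order.hand_in(): hands the job in; it is judged then, once.
The state is a dict: "time_s": time; "q": joint angles; "joint_velocities": joint speeds; "tau": joint torques, N m; "position": TCP position; "orientation": TCP orientation; "contact_force": force on the tool from outside, world axes, zero at the start; "wrist_torque": the same for the moment, N m; "grip_width": finger opening in m; "grip_force": force on a finger pad.
Only numpy, scipy, OpenCV 4.12 (cv2) and the standard library are available. Lean on these libraries where they do the work, as an engineer would, in place of code of your own. Each camera call takes 0.05 s, during which the arm holds its last target. There are 200 camera calls.

## Task

Load the milling machine's empty tool carriage from the bench stand for the next job: counting from the pocket next to the black clamp knob, put in the face mill, then the end mill, the drill and the countersink, in the order they will be used, each lowered (not dropped) until its flange sits flat on the carriage. The touch probe is calibrated: leave it in the stand and do not knock it.

Things in the scene. Friction and masses are not known exactly. Their poses are not given: they have to be found in the camera images.
- face_mill: Face mill: squat dark head with a flat top and five small inserts round its rim. In a holder with a round 46 mm flange, 20 mm high, over a taper (31 mm across, 18 mm at the end) that ends 62 mm below it. Origin: on the axis at the flange's underside; z up to the cutter. Grip the head: 49 mm across, 20 to 50 mm above the origin; nothing above. About 0.55 kg.
- end_mill: End mill: thick flat-ended cutter, 16 mm across, in a dark slotted collet nut. In a holder with a round 46 mm flange, 20 mm high, over a taper (31 mm across, 18 mm at the end) that ends 62 mm below it. Origin: on the axis at the flange's underside; z up to the cutter. Grip the nut: 42 mm across, 20 to 43 mm above the origin; the cutter ends at 74 mm. About 0.5 kg.
- drill_chuck: Drill: thin 6 mm twist drill in a bright keyless chuck with a tapering nose. In a holder with a round 46 mm flange, 20 mm high, over a taper (31 mm across, 18 mm at the end) that ends 62 mm below it. Origin: on the axis at the flange's underside; z up to the cutter. Grip the chuck: 36 mm across, 20 to 46 mm above the origin; the drill ends at 76 mm. About 0.45 kg.
- countersink: Countersink: dark cone, point up, 25 mm across, on a slim bright chuck. In a holder with a round 46 mm flange, 20 mm high, over a taper (31 mm across, 18 mm at the end) that ends 62 mm below it. Origin: on the axis at the flange's underside; z up to the cutter. Grip the chuck: 30 mm across, 20 to 47 mm above the origin; the point is at 73 mm. About 0.4 kg.
- touch_probe: Touch probe, stays in the stand: steel drum 40 mm across with black band and cap, and a thin stylus with a tiny ball. In a holder with a round 46 mm flange, 20 mm high, over a taper (31 mm across, 18 mm at the end) that ends 62 mm below it. Origin: on the axis at the flange's underside; z up to the cutter. The drum is 20 to 48 mm above the origin, the ball ends at 74 mm.
- bench_stand: Bench stand: grey sheet-steel bridge, 282 mm long (its y), 76 mm wide (its x), top 85 mm above the table, fixed. Five through holes, 36 mm across, on its midline at y = -112, -56, 0, 56, 112 mm hold the five holders in any order, flanges on the top face. Origin: under its centre on the table, z up. The row is close: grip with the fingers closing along its x.
- tool_carriage: Tool carriage: bare aluminium beam, 270 mm long (its y), 70 mm wide (its x), top 85 mm above the table, fixed; empty. Four pockets on its midline at y = -84, -28, 28, 84 mm: black-ringed through holes 36 mm across, 20 mm deep. A holder goes in taper first till its flange rests on the top (origin at 85 mm), with 2 mm play. Origin: under its centre on the table, z up.
- clamp_knob: Black round clamp knob, 28 mm across, 25 mm high, on one end of the carriage (its y = +117 or -117 mm, drawn at random). The first pocket is the one next to it, 33 mm from its axis; the others follow at 89, 145 and 201 mm. Origin: on its axis at its foot, on the carriage's top. Fixed.
- end_dowel: Bare steel dowel, 10 mm across and 10 mm high, on the carriage's other end, beside the fourth pocket. Origin: on its axis at its foot. Fixed.
Things that resemble listed ones, but are neither listed nor needed, are in the scene too. Leave any orange or yellow look-alike of the drill_chuck alone.

How it is judged:
At the end, for the whole second after the job is handed in: From the knob outward the pockets hold face mill, end mill, drill, countersink: each within 10 mm of its pocket's centre, flange seated within 4 mm, upright within 0.08 rad, released and at rest; the touch probe within 6 mm of its start and upright within 0.08 rad (x of face_mill in the frame of tool_carriage between -0.01 and 0.01 m and z of face_mill in the frame of tool_carriage between 0.081 and 0.089 m and horizontal distance between face_mill and clamp_knob between 0.023 and 0.043 m and angle between each of face_mill, end_mill, drill_chuck, countersink, touch_probe's own z axis and vertical below 0.08 rad and linear speed of each of face_mill, end_mill, drill_chuck, countersink below 0.02 m/s and contact force between the fingers and face_mill below 0.1 N and x of end_mill in the frame of tool_carriage between -0.01 and 0.01 m and z of end_mill in the frame of tool_carriage between 0.081 and 0.089 m and horizontal distance between end_mill and clamp_knob between 0.079 and 0.099 m and contact force between the fingers and end_mill below 0.1 N and x of drill_chuck in the frame of tool_carriage between -0.01 and 0.01 m and z of drill_chuck in the frame of tool_carriage between 0.081 and 0.089 m and horizontal distance between drill_chuck and clamp_knob between 0.135 and 0.155 m and contact force between the fingers and drill_chuck below 0.1 N and x of countersink in the frame of tool_carriage between -0.01 and 0.01 m and z of countersink in the frame of tool_carriage between 0.081 and 0.089 m and horizontal distance between countersink and clamp_knob between 0.191 and 0.211 m and contact force between the fingers and countersink below 0.1 N and distance of touch_probe from where it was at the start of the episode below 0.006 m).
It fails at once if the touch probe is pushed or lifted (touched with more than 3 N by the robot, or moved more than 6 mm) (contact force between any of the arm, the fingers and touch_probe above 3 N or distance of touch_probe from where it was at the start of the episode above 0.006 m).
It fails at once if a tool holder is dropped (moves faster than 0.6 m/s while the fingers do not hold it) ((linear speed of face_mill above 0.6 m/s and contact force between the fingers and face_mill below 0.2 N) or (linear speed of end_mill above 0.6 m/s and contact force between the fingers and end_mill below 0.2 N) or (linear speed of drill_chuck above 0.6 m/s and contact force between the fingers and drill_chuck below 0.2 N) or (linear speed of countersink above 0.6 m/s and contact force between the fingers and countersink below 0.2 N)).
It also fails if it takes over 120 s, if anything falls off the work surface, if the arm or the gripper's body presses on something with over 40 N, if the wrist force passes 120 N, or if a joint passes its speed limit or range.

## Working session

There is one attempt and no reset: what is moved stays moved. The work goes in short steps, Python scripts to look and compute and a tool call to move; the robot and the scene stay as the last step left them, time stands still between calls to the robot, and variables do not carry over. Pictures are saved under pics/ and viewed, at most 14 in all, crops included, and the job is handed in when it is done.

```bash
mkdir -p pics; ls; python3 - <<'E'
from plant import status, viewer
import cv2, numpy as np
s=status.sense(); print(s)
for n in("scene","side","wrist"):
    c=viewer.calibration(n); print(n,np.round(c["K"],1).tolist(),np.round(c["extrinsics"],3).tolist())
    cv2.imwrite(f"pics/{n}0.png",viewer.read_camera(n))
E
```

```text
pics
{'time_s': 0.0, 'q': array([ 8.93847363e-06,  2.38809037e-01, -1.42419514e-02,  1.31920022e+00,
        1.57464551e-05,  1.57076992e+00]), 'joint_velocities': array([-0.00077427, -0.00056722, -0.0010973 , -0.00035081,  0.00175031,
        0.00141267]), 'tau': array([ 1.29771975e-03, -5.38790166e+01,  3.46437156e+01,  1.83730113e-02,
        1.69192181e-04,  6.54446694e-05]), 'position': array([5.24591359e-01, 9.52005844e-06, 2.30667592e-01]), 'orientation': array([ 7.07094101e-01,  7.07119087e-01, -5.08806968e-04, -5.19950376e-04]), 'contact_force': array([ 0.79890499, -0.58715153, -0.0978683 ]), 'wrist_torque': array([-0.00273721, -0.02479991,  0.06546623]), 'grip_force': 0.0, 'grip_width': 0.08525772209772652}
scene [[517.6, 0.0, 315.0], [0.0, 517.6, 196.2], [0.0, 0.0, 1.0]] [[-0.895, -0.3, 0.33, 0.061], [-0.446, 0.625, -0.641, 0.924], [-0.013, -0.721, -0.693, 1.108], [0.0, 0.0, 0.0, 1.0]]
side [[453.6, 0.0, 323.9], [0.0, 453.6, 196.6], [0.0, 0.0, 1.0]] [[-0.908, -0.266, 0.323, 0.054], [-0.418, 0.611, -0.673, 0.961], [-0.019, -0.746, -0.666, 1.051], [0.0, 0.0, 0.0, 1.0]]
wrist [[323.3, 0.0, 325.5], [0.0, 323.3, 197.0], [0.0, 0.0, 1.0]] [[1.0, -0.0, -0.002, 0.525], [-0.001, -0.965, -0.261, 0.066], [-0.002, 0.261, -0.965, 0.374], [0.0, 0.0, 0.0, 1.0]]
```

View pictures.

View pics/scene0.png

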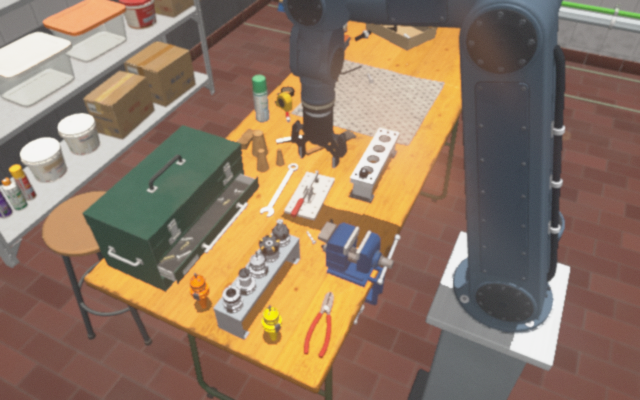

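View pics/wrist0.png

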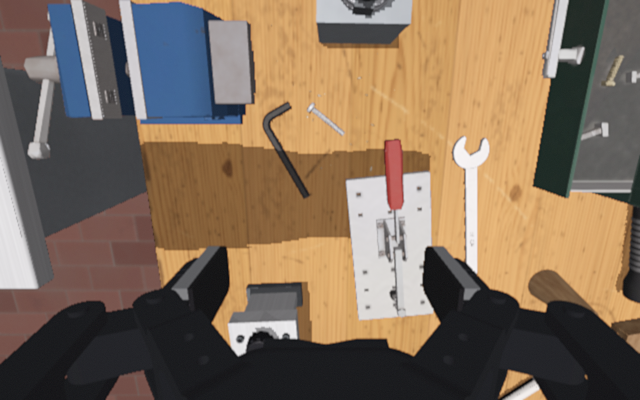

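```bash
python3 - <<'E'
import cv2, numpy as np
a=cv2.imread("pics/scene0.png")
x=cv2.resize(a[215:335,205:305],None,fx=5,fy=5,interpolation=cv2.INTER_CUBIC)[:600]
y=cv2.resize(a[120:205,340:405],None,fx=4,fy=4,interpolation=cv2.INTER_CUBIC)
o=np.zeros((600,770,3),np.uint8);o[:600,:500]=x;o[:340,510:770]=y
cv2.imwrite("pics/crop1.png",o)
E
```

```text
(no output)
```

View pics/crop1.png

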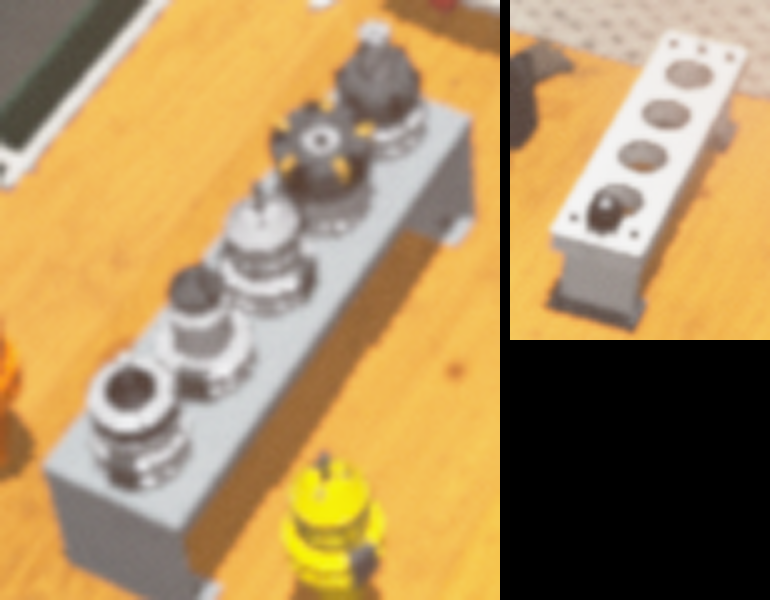

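```bash
cat > h.py <<'E'
import numpy as np, cv2
from plant import status, viewer
def ray(cal,px,z):
    """pixels (n,2) -> world points on plane z"""
    px=np.atleast_2d(np.array(px,float)); K=np.array(cal["K"]); E=np.array(cal["extrinsics"])
    d=np.c_[px,np.ones(len(px))]@np.linalg.inv(K).T@E[:3,:3].T
    return E[:3,3]+d*((z-E[2,3])/d[:,2])[:,None]
def proj(cal,P):
    P=np.atleast_2d(P); E=np.array(cal["extrinsics"]); c=(P-E[:3,3])@E[:3,:3]; u=c@np.array(cal["K"]).T
    return u[:,:2]/u[:,2:]
def here():
    s=status.sense(); print("t",round(s["time_s"],2),"p",np.round(s["position"],4),"q",np.round(s["q"],2),"w",round(s["grip_width"],4)); return s
E
python3 - <<'E'
from h import *
c=viewer.calibration("scene")
print("stand",np.round(ray(c,[[214,309],[241,321],[299,239]],.085)[:,:2],3).tolist())
print("carr",np.round(ray(c,[[378.8,127.5],[399.5,132],[350,178],[372.5,183.8]],.085)[:,:2],3).tolist())
E
```

```text
stand [[0.592, 0.418], [0.517, 0.418], [0.514, 0.14]]
carr [[0.504, -0.408], [0.434, -0.414], [0.49, -0.138], [0.42, -0.143]]
```

Careful with the scale: shifts go in shares of 62.5 mm and turns go in shares of 2 rad. That gives: -0.05 m is -0.8, -0.012 m is -0.192.

{"name": "hand_motion", "arguments": {"increments": {"moves":[[0, 0, 0, -0.8, -0.192, -0.16, 0.085], [0, 0, 0, -0.8, -0.192, -0.16, 0.085], [0, 0, 0, -0.8, -0.192, -0.16, 0.085], [0, 0, 0, -0.8, -0.192, -0.16, 0.085], [0, 0, 0, -0.8, -0.192, -0.16, 0.085], [0, 0, 0, 0, 0, 0, 0.085], [0, 0, 0, 0, 0, 0, 0.085]]}}}

```text
time_s: 1.02
position: [0.4648, -0.2499, 0.2809]
orientation: [0.707, 0.707, -0.0, -0.0]
contact_force: [0.6, -0.9, 0.7]
grip_width: 0.0849
grip_force: 0.0
```

```bash
python3 - <<'E'
from h import *
here(); c=viewer.calibration("wrist"); im=viewer.read_camera("wrist"); cv2.imwrite("pics/wc.png",im)
np.save("wc.npy",c["extrinsics"]); print(np.round(c["extrinsics"],3).tolist())
print(proj(c,[[.462,-.276,.085],[.462,-.14,.085],[.462,-.41,.085]]))
E
```

```text
t 1.02 p [ 0.4648 -0.2499  0.2809] q [-0.49  0.23  0.11  1.44  0.    1.08] w 0.0849
[[1.0, -0.001, -0.002, 0.465], [-0.002, -0.965, -0.261, -0.184], [-0.001, 0.261, -0.965, 0.424], [0.0, 0.0, 0.0, 1.0]]
[[323.33967085 197.44076351]
 [322.83819731  63.19185042]
 [323.74382944 305.63760048]]
```

View pics/wc.png

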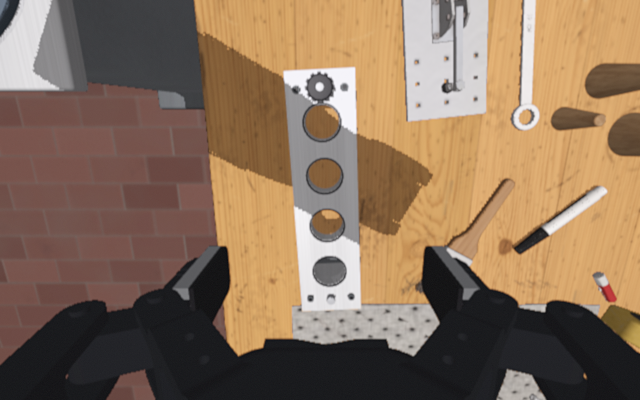

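Converted, 0.06 m is 0.96, 0.05 m is 0.8.

{"name": "hand_motion", "arguments": {"increments": {"moves":[[0, 0, 0, 0.96, 0.192, 0, 0.085], [0, 0, 0, 0.96, 0.192, 0, 0.085], [0, 0, 0, 0.96, 0.192, 0, 0.085], [0, 0, 0, 0.96, 0.192, 0, 0.085], [0, 0, 0, 0.96, 0.192, 0, 0.085], [0, 0, 0, 0.96, 0.192, 0, 0.085], [0, 0, 0, 0.96, 0.16, 0, 0.085], [0, 0, 0, 0.8, 0, 0, 0.085], [0, 0, 0, 0, 0, 0, 0.085], [0, 0, 0, 0, 0, 0, 0.085]]}}}

```text
time_s: 2.33
position: [0.5461, 0.2209, 0.2809]
orientation: [0.706, 0.708, -0.001, -0.0]
contact_force: [0.1, -0.1, 0.2]
grip_width: 0.085
grip_force: 0.0
```

```bash
python3 - <<'E'
from h import *
here(); c=viewer.calibration("wrist"); im=viewer.read_camera("wrist"); cv2.imwrite("pics/ws.png",im); np.save("ws.npy",c["extrinsics"])
# carriage pockets
w=cv2.imread("pics/wc.png"); cc=dict(K=c["K"],extrinsics=np.load("wc.npy"))
g=cv2.resize(cv2.cvtColor(w,cv2.COLOR_BGR2GRAY)[90:300,280:370],None,fx=4,fy=4,interpolation=cv2.INTER_CUBIC)
k=cv2.HoughCircles(cv2.GaussianBlur(g,(7,7),0),cv2.HOUGH_GRADIENT,1,120,param1=120,param2=25,minRadius=55,maxRadius=95)[0]
k=k[np.argsort(k[:,1])]; px=(k[:,:2]+.5)/4-.5+[280,90]
print(np.round(np.c_[px,k[:,2]/4],1).tolist()); print(np.round(ray(cc,px,.085)[:,:2],4).tolist())
print("knob",ray(cc,[[320,87]],.110)[:,:2])
E
```

```text
t 2.33 p [0.5461 0.2209 0.2809] q [ 0.38  0.34  0.26  1.49 -0.    1.95] w 0.085
[[321.2, 122.0, 19.8], [324.0, 175.5, 18.5], [326.8, 225.5, 17.8], [329.0, 268.5, 17.8]]
[[0.4602, -0.196], [0.4628, -0.2517], [0.4657, -0.3084], [0.4682, -0.3611]]
knob [[ 0.45952565 -0.16369354]]
```

View pics/ws.png

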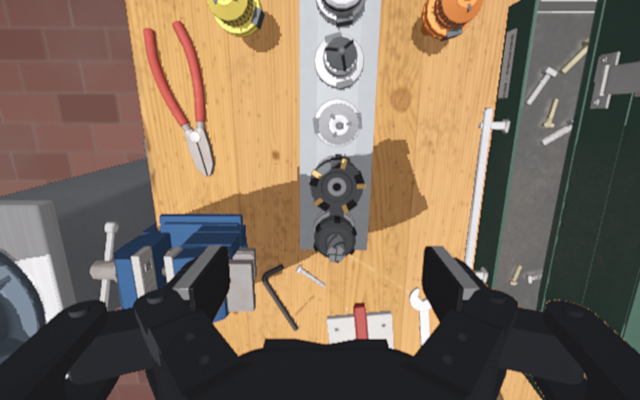

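```bash
python3 - <<'E'
from h import *
c=dict(K=viewer.calibration("wrist")["K"],extrinsics=np.load("ws.npy"))
for n,p,z in(("em",(336,244),.159),("fm",(337,187),.135),("dr",(340,125),.161),("cs",(344,58),.158)): print(n,ray(c,p,z)[0])
print("edges",np.round(ray(c,[[301,248],[366,250],[302,100],[380,100]],.085)[:,:2],4).tolist())
print("vise",ray(c,(256,270),.1)[0])
w=cv2.imread("pics/ws.png")[0:270,270:410]
cv2.imwrite("pics/crop2.png",cv2.resize(w,(310,600),interpolation=cv2.INTER_CUBIC) if 0 else cv2.resize(w[:200].copy(),None,fx=4,fy=4,interpolation=cv2.INTER_CUBIC)[:] if 0 else np.hstack([cv2.resize(w[:140],None,fx=2.8,fy=4),cv2.resize(w[130:],None,fx=2.8,fy=4)]))
E
```

```text
em [0.55522292 0.17202303 0.159     ]
fm [0.55639668 0.21813136 0.135     ]
dr [0.55732869 0.27499648 0.161     ]
cs [0.55985521 0.32488225 0.158     ]
edges [[0.518, 0.135], [0.5919, 0.1327], [0.522, 0.296], [0.6004, 0.2962]]
vise [0.46894963 0.11521505 0.1       ]
```

View pics/crop2.png

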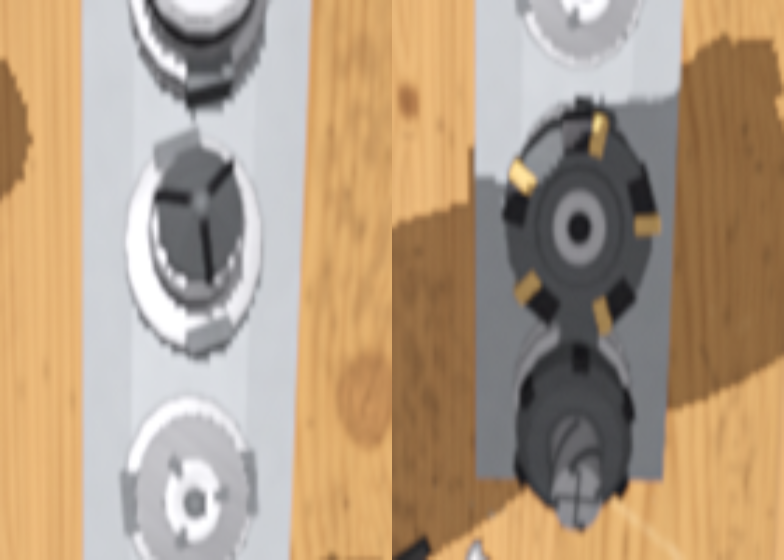

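Converted, 0.055 m is 0.88, 0.05 m is 0.8.

{"name": "hand_motion", "arguments": {"increments": {"moves":[[0, 0, 0, 0.88, 0.096, 0, 0.075], [0, 0, 0, 0.88, 0.096, 0, 0.075], [0, 0, 0, 0, 0, 0.8, 0.075], [0, 0, 0, 0, 0, 0.8, 0.075], [0, 0, 0, 0, 0, 0.64, 0.075], [0, 0, 0, 0, 0, 0, 0.075], [0, 0, 0, 0, 0, 0, 0.075]]}}}

```text
time_s: 3.25
position: [0.5599, 0.3297, 0.1432]
orientation: [0.707, 0.707, 0.001, 0.0]
contact_force: [1.0, 0.3, 0.6]
grip_width: 0.0751
grip_force: 0.0
```

```bash
python3 - <<'E'
from h import *
here(); c=viewer.calibration("wrist"); im=viewer.read_camera("wrist"); cv2.imwrite("pics/g1.png",im)
print(proj(c,[[.558,.331,.158],[.558,.331,.132]]))
E
```

```text
t 3.25 p [0.5599 0.3297 0.1432] q [ 0.53  0.49  0.14  1.22 -0.    2.1 ] w 0.0751
[[321.30652191 263.16630544]
 [321.89929897 240.00391623]]
```

View pics/g1.png

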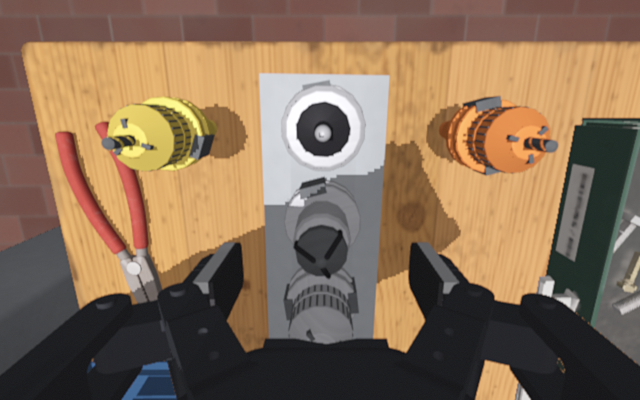

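```bash
python3 - <<'E'
from h import *
c=viewer.calibration("wrist")
for p,z in(((321,252),.158),((322,131),.157),((322,130),.133),((323,126),.105)): print(p,ray(c,p,z)[0])
im=cv2.imread("pics/g1.png")[160:350,260:390]; cv2.imwrite("pics/crop3.png",cv2.resize(im,None,fx=3,fy=3,interpolation=cv2.INTER_CUBIC))
E
```

```text
(321, 252) [0.55816611 0.33641881 0.158     ]
(322, 131) [0.5588283  0.38783004 0.157     ]
(322, 130) [0.55861637 0.38682253 0.133     ]
(323, 126) [0.55892783 0.38735498 0.105     ]
```

View pics/crop3.png

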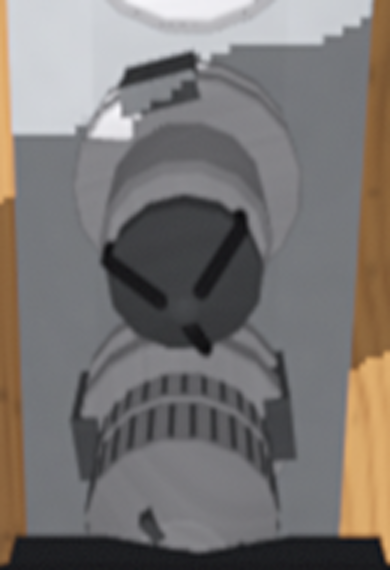

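Converted, 0.018 m is 0.288, -0.002 m is -0.032.

{"name": "hand_motion", "arguments": {"increments": {"moves":[[0, 0, 0, 0.032, -0.032, 0.288, 0.075], [0, 0, 0, 0, 0, 0.288, 0.075], [0, 0, 0, 0, 0, 0, 0.02], [0, 0, 0, 0, 0, 0, 0.02], [0, 0, 0, 0, 0, 0, 0.02], [0, 0, 0, 0, 0, 0, 0.02], [0, 0, 0, 0, 0, 0, 0.02], [0, 0, 0, 0, 0, 0, 0.02]]}}}

```text
time_s: 4.3
position: [0.5578, 0.3324, 0.1072]
orientation: [0.707, 0.707, 0.001, 0.0]
contact_force: [-1.1, -1.0, 5.4]
grip_width: 0.0285
grip_force: 58.8
```

Converted, -0.04 m is -0.64, -0.035 m is -0.56.

{"name": "hand_motion", "arguments": {"increments": {"moves":[[0, 0, 0, 0, 0, -0.32, 0.02], [0, 0, 0, 0, 0, -0.48, 0.02], [0, 0, 0, 0, 0, -0.64, 0.02], [0, 0, 0, 0, 0, -0.64, 0.02], [0, 0, 0, 0, 0, -0.56, 0.02], [0, 0, 0, 0, 0, 0, 0.02]]}}}

```text
time_s: 5.05
position: [0.558, 0.3326, 0.2735]
orientation: [0.707, 0.707, 0.003, 0.001]
contact_force: [0.6, 0.2, -3.4]
grip_width: 0.0282
grip_force: 60.0
```

```bash
python3 - <<'E'
from h import *
here(); cv2.imwrite("pics/sc1.png",viewer.read_camera("wrist"))
E
```

```text
t 5.05 p [0.558  0.3326 0.2735] q [0.54 0.45 0.41 1.53 0.   2.11] w 0.0282
```

View pics/sc1.png

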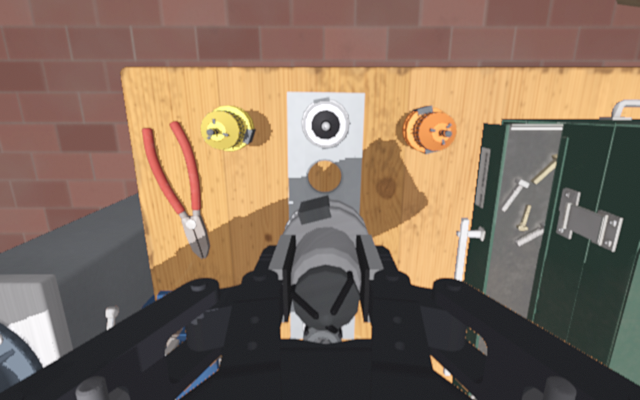

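Converted, -0.058 m is -0.928, -0.0075 m is -0.12.

{"name": "hand_motion", "arguments": {"increments": {"moves":[[0, 0, 0, -0.48, -0.12, 0, 0.02], [0, 0, 0, -0.928, -0.12, 0, 0.02], [0, 0, 0, -0.928, -0.12, 0, 0.02], [0, 0, 0, -0.928, -0.12, 0, 0.02], [0, 0, 0, -0.928, -0.12, 0, 0.02], [0, 0, 0, -0.928, -0.12, 0, 0.02], [0, 0, 0, -0.928, -0.12, 0, 0.02], [0, 0, 0, -0.928, -0.12, 0, 0.02], [0, 0, 0, -0.928, -0.12, 0, 0.02], [0, 0, 0, -0.928, -0.12, 0, 0.02]]}}}

```text
time_s: 6.35
position: [0.4807, -0.2215, 0.2686]
orientation: [0.707, 0.707, -0.0, -0.001]
contact_force: [0.7, -0.2, -3.6]
grip_width: 0.0283
grip_force: 60.0
```

{"name": "hand_motion", "arguments": {"increments": {"moves":[[0, 0, 0, -0.928, -0.12, 0, 0.02], [0, 0, 0, -0.928, -0.112, 0, 0.02], [0, 0, 0, -0.48, 0, 0, 0.02], [0, 0, 0, 0, 0, 0, 0.02], [0, 0, 0, 0, 0, 0, 0.02]]}}}

```text
time_s: 6.98
position: [0.467, -0.3652, 0.2689]
orientation: [0.707, 0.707, -0.0, -0.001]
contact_force: [-0.0, 0.3, -3.5]
grip_width: 0.0284
grip_force: 60.0
```

Converted, 0.04 m is 0.64, 0.0015 m is 0.024.

{"name": "hand_motion", "arguments": {"increments": {"moves":[[0, 0, 0, 0.032, 0.024, 0.64, 0.02], [0, 0, 0, 0, 0, 0.64, 0.02], [0, 0, 0, 0, 0, 0.32, 0.02], [0, 0, 0, 0, 0, 0.24, 0.02], [0, 0, 0, 0, 0, 0.16, 0.02], [0, 0, 0, 0, 0, 0.16, 0.02], [0, 0, 0, 0, 0, 0, 0.02]]}}}

```text
time_s: 7.85
position: [0.4688, -0.3638, 0.1349]
orientation: [0.707, 0.707, -0.0, -0.0]
contact_force: [-0.0, 0.9, -4.3]
grip_width: 0.0286
grip_force: 60.1
```

```bash
python3 - <<'E'
from h import *
s=here(); print(s["contact_force"],s["wrist_torque"]); cv2.imwrite("pics/p4.png",viewer.read_camera("wrist"))
E
```

```text
t 7.85 p [ 0.4688 -0.3638  0.1349] q [-0.66  0.4  -0.03  1.14 -0.    0.91] w 0.0286
[-0.02938705  0.92757652 -4.32851317] [-0.01644877 -0.00749752  0.05601069]
```

View pics/p4.png

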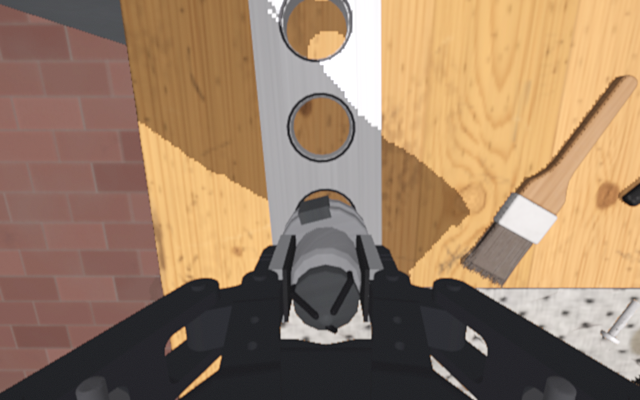

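```bash
python3 - <<'E'
from h import *
c=viewer.calibration("wrist"); print(ray(c,[[321,127.5],[316,25]],.085))
E
```

```text
[[ 0.46632036 -0.30818807  0.085     ]
 [ 0.46386067 -0.25373923  0.085     ]]
```

{"name": "hand_motion", "arguments": {"increments": {"moves":[[0, 0, 0, 0, 0, 0.16, 0.02], [0, 0, 0, 0, 0, 0.144, 0.02], [0, 0, 0, 0, 0, 0.064, 0.02], [0, 0, 0, 0, 0, 0.048, 0.02], [0, 0, 0, 0, 0, 0, 0.02], [0, 0, 0, 0, 0, 0, 0.02]]}}}

```text
time_s: 8.65
position: [0.4691, -0.3641, 0.1095]
orientation: [0.707, 0.707, -0.0, 0.0]
contact_force: [0.7, -0.6, -3.9]
grip_width: 0.0283
grip_force: 60.1
```

Converted, 0.0015 m is 0.024, 0.001 m is 0.016.

{"name": "hand_motion", "arguments": {"increments": {"moves":[[0, 0, 0, 0, 0, 0.024, 0.02], [0, 0, 0, 0, 0, 0.016, 0.02], [0, 0, 0, 0, 0, 0, 0.02]]}}}

```text
time_s: 9.02
position: [0.469, -0.3641, 0.1073]
orientation: [0.707, 0.707, -0.0, 0.0]
contact_force: [-1.9, 2.4, 1.8]
grip_width: 0.028
grip_force: 60.9
```

Converted, -0.05 m is -0.8, -0.04 m is -0.64.

{"name": "hand_motion", "arguments": {"increments": {"moves":[[0, 0, 0, 0, 0, 0.008, 0.02], [0, 0, 0, 0, 0, 0, 0.035], [0, 0, 0, 0, 0, 0, 0.05], [0, 0, 0, 0, 0, 0, 0.075], [0, 0, 0, 0, 0, 0, 0.075], [0, 0, 0, 0, 0, 0, 0.075], [0, 0, 0, 0, 0, -0.48, 0.075], [0, 0, 0, 0, 0, -0.8, 0.075], [0, 0, 0, 0, 0, -0.8, 0.075], [0, 0, 0, 0, 0, -0.64, 0.075]]}}}

```text
time_s: 10.28
position: [0.469, -0.3641, 0.2785]
orientation: [0.707, 0.707, 0.0, 0.001]
contact_force: [0.3, -0.8, -0.2]
grip_width: 0.0752
grip_force: 0.0
```

```bash
python3 - <<'E'
from h import *
here(); c=viewer.calibration("wrist"); im=viewer.read_camera("wrist"); np.save("a4.npy",c["extrinsics"])
cv2.imwrite("pics/a4.png",im)
print(proj(c,[[.4688,-.364,.158]]))
x0=260;cv2.imwrite("pics/crop4.png",cv2.resize(im[20:340,x0:400],None,fx=1.8,fy=1.8,interpolation=cv2.INTER_CUBIC))
E
```

```text
t 10.28 p [ 0.469  -0.3641  0.2785] q [-0.66  0.35  0.26  1.48 -0.    0.91] w 0.0752
[[325.19141556 190.61660767]]
```

View pics/crop4.png

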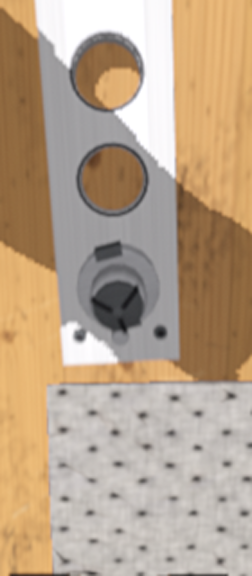

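Converted, 0.058 m is 0.928, 0.04 m is 0.64.

{"name": "hand_motion", "arguments": {"increments": {"moves":[[0, 0, 0, 0.64, 0.1168, 0, 0.075], [0, 0, 0, 0.928, 0.1168, 0, 0.075], [0, 0, 0, 0.928, 0.1168, 0, 0.075], [0, 0, 0, 0.928, 0.1168, 0, 0.075], [0, 0, 0, 0.928, 0.1168, 0, 0.075], [0, 0, 0, 0.928, 0.1168, 0, 0.075], [0, 0, 0, 0.928, 0.1168, 0, 0.075], [0, 0, 0, 0.928, 0.1168, 0, 0.075], [0, 0, 0, 0.928, 0.1168, 0, 0.075], [0, 0, 0, 0.928, 0.1168, 0, 0.075]]}}}

```text
time_s: 11.58
position: [0.5419, 0.2, 0.2762]
orientation: [0.707, 0.707, 0.0, 0.0]
contact_force: [1.1, -0.6, 0.3]
grip_width: 0.075
grip_force: 0.0
```

{"name": "hand_motion", "arguments": {"increments": {"moves":[[0, 0, 0, 0.928, 0.1168, 0, 0.075], [0, 0, 0, 0.32, 0.1168, 0.48, 0.075], [0, 0, 0, 0, 0, 0.8, 0.075], [0, 0, 0, 0, 0, 0.64, 0.075], [0, 0, 0, 0, 0, 0, 0.075], [0, 0, 0, 0, 0, 0, 0.075]]}}}

```text
time_s: 12.32
position: [0.5572, 0.2763, 0.1578]
orientation: [0.707, 0.707, 0.001, 0.0]
contact_force: [0.9, -1.0, 0.1]
grip_width: 0.0751
grip_force: 0.0
```

```bash
python3 - <<'E'
from h import *
here(); c=viewer.calibration("wrist"); im=viewer.read_camera("wrist"); cv2.imwrite("pics/g2.png",im)
print(proj(c,[[.557,.2756,.161],[.557,.2756,.131]]))
cv2.imwrite("pics/crop5.png",cv2.resize(im[90:350,230:410],None,fx=2.3,fy=2.3,interpolation=cv2.INTER_CUBIC))
E
```

```text
t 12.32 p [0.5572 0.2763 0.1578] q [0.46 0.43 0.09 1.22 0.   2.03] w 0.0751
[[325.07206592 255.71245708]
 [325.11278011 232.45292367]]
```

View pics/crop5.png

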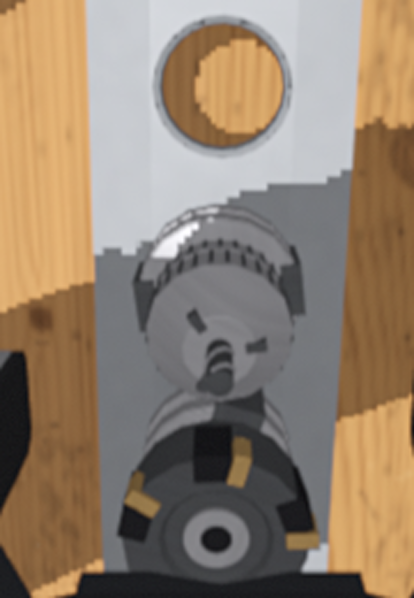

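Converted, 0.03 m is 0.48, 0.015 m is 0.24.

{"name": "hand_motion", "arguments": {"increments": {"moves":[[0, 0, 0, -0.0112, -0.008, 0.48, 0.075], [0, 0, 0, 0, 0, 0.24, 0.075], [0, 0, 0, 0, 0, 0.088, 0.075], [0, 0, 0, 0, 0, 0, 0.02], [0, 0, 0, 0, 0, 0, 0.02], [0, 0, 0, 0, 0, 0, 0.02], [0, 0, 0, 0, 0, 0, 0.02], [0, 0, 0, 0, 0, 0, 0.02], [0, 0, 0, 0, 0, 0, 0.02]]}}}

```text
time_s: 13.5
position: [0.5567, 0.2755, 0.1069]
orientation: [0.707, 0.707, 0.001, 0.0]
contact_force: [-0.6, -1.2, 5.4]
grip_width: 0.0344
grip_force: 59.4
```

{"name": "hand_motion", "arguments": {"increments": {"moves":[[0, 0, 0, 0, 0, -0.32, 0.02], [0, 0, 0, 0, 0, -0.48, 0.02], [0, 0, 0, 0, 0, -0.64, 0.02], [0, 0, 0, 0, 0, -0.64, 0.02], [0, 0, 0, 0, 0, -0.56, 0.02], [0, 0, 0, 0, 0, 0, 0.02]]}}}

```text
time_s: 14.25
position: [0.557, 0.2758, 0.2731]
orientation: [0.707, 0.707, 0.002, 0.001]
contact_force: [0.6, 0.3, -4.8]
grip_width: 0.0343
grip_force: 61.0
```

Converted, -0.056 m is -0.896, -0.024 m is -0.384.

{"name": "hand_motion", "arguments": {"increments": {"moves":[[0, 0, 0, -0.384, -0.1456, 0, 0.02], [0, 0, 0, -0.896, -0.1456, 0, 0.02], [0, 0, 0, -0.896, -0.1456, 0, 0.02], [0, 0, 0, -0.896, -0.1456, 0, 0.02], [0, 0, 0, -0.896, -0.1456, 0, 0.02], [0, 0, 0, -0.896, -0.1456, 0, 0.02], [0, 0, 0, -0.896, -0.1456, 0, 0.02], [0, 0, 0, -0.896, -0.1456, 0, 0.02], [0, 0, 0, -0.896, -0.1456, 0, 0.02], [0, 0, 0, -0.896, -0.1456, 0, 0.02]]}}}

```text
time_s: 15.5
position: [0.4639, -0.2541, 0.2689]
orientation: [0.707, 0.707, -0.0, -0.001]
contact_force: [1.1, 0.3, -4.6]
grip_width: 0.0343
grip_force: 60.9
```

{"name": "hand_motion", "arguments": {"increments": {"moves":[[0, 0, 0, -0.576, 0, 0, 0.02], [0, 0, 0, -0.32, 0, 0, 0.02], [0, 0, 0, 0, 0, 0, 0.02], [0, 0, 0, 0, 0, 0, 0.02]]}}}

```text
time_s: 16.0
position: [0.465, -0.3077, 0.2702]
orientation: [0.707, 0.707, 0.0, -0.001]
contact_force: [-0.4, -0.2, -4.5]
grip_width: 0.0341
grip_force: 60.9
```

Converted, 0.04 m is 0.64, 0.02 m is 0.32.

{"name": "hand_motion", "arguments": {"increments": {"moves":[[0, 0, 0, -0.008, 0.016, 0.64, 0.02], [0, 0, 0, 0, 0, 0.64, 0.02], [0, 0, 0, 0, 0, 0.32, 0.02], [0, 0, 0, 0, 0, 0.24, 0.02], [0, 0, 0, 0, 0, 0.24, 0.02], [0, 0, 0, 0, 0, 0.24, 0.02], [0, 0, 0, 0, 0, 0.16, 0.02], [0, 0, 0, 0, 0, 0.08, 0.02], [0, 0, 0, 0, 0, 0, 0.02], [0, 0, 0, 0, 0, 0, 0.02]]}}}

```text
time_s: 17.25
position: [0.4663, -0.3094, 0.1113]
orientation: [0.707, 0.707, 0.0, 0.0]
contact_force: [-0.3, 0.3, -3.7]
grip_width: 0.0337
grip_force: 61.0
```

Converted, 0.002 m is 0.032, 0.0015 m is 0.024.

{"name": "hand_motion", "arguments": {"increments": {"moves":[[0, 0, 0, 0, 0, 0.032, 0.02], [0, 0, 0, 0, 0, 0.024, 0.02], [0, 0, 0, 0, 0, 0.0128, 0.02], [0, 0, 0, 0, 0, 0, 0.02]]}}}

```text
time_s: 17.75
position: [0.4661, -0.3092, 0.107]
orientation: [0.707, 0.707, -0.0, 0.0]
contact_force: [-1.8, 0.6, 3.8]
grip_width: 0.034
grip_force: 61.9
```

Converted, -0.05 m is -0.8, -0.04 m is -0.64.

{"name": "hand_motion", "arguments": {"increments": {"moves":[[0, 0, 0, 0, 0, 0, 0.05], [0, 0, 0, 0, 0, 0, 0.075], [0, 0, 0, 0, 0, 0, 0.075], [0, 0, 0, 0, 0, 0, 0.075], [0, 0, 0, 0, 0, -0.48, 0.075], [0, 0, 0, 0, 0, -0.8, 0.075], [0, 0, 0, 0, 0, -0.8, 0.075], [0, 0, 0, 0, 0, -0.64, 0.075]]}}}

```text
time_s: 18.75
position: [0.4662, -0.3093, 0.2787]
orientation: [0.707, 0.707, 0.0, 0.001]
contact_force: [1.0, -0.4, 0.4]
grip_width: 0.075
grip_force: 0.0
```

```bash
python3 - <<'E'
from h import *
here(); c=viewer.calibration("wrist"); im=viewer.read_camera("wrist"); cv2.imwrite("pics/a3.png",im); print(proj(c,[[.4661,-.3085,.161]]))
E
```

```text
t 18.75 p [ 0.4662 -0.3093  0.2787] q [-0.59  0.29  0.17  1.46 -0.    0.99] w 0.075
[[325.39082488 190.64069475]]
```

{"name": "hand_motion", "arguments": {"increments": {"moves":[[0, 0, 0, 0.544, 0.1584, 0, 0.065], [0, 0, 0, 0.896, 0.1584, 0, 0.065], [0, 0, 0, 0.896, 0.1584, 0, 0.065], [0, 0, 0, 0.896, 0.1584, 0, 0.065], [0, 0, 0, 0.896, 0.1584, 0, 0.065], [0, 0, 0, 0.896, 0.1584, 0, 0.065], [0, 0, 0, 0.896, 0.1584, 0, 0.065], [0, 0, 0, 0.896, 0.1584, 0, 0.065], [0, 0, 0, 0.736, 0.1584, 0, 0.065], [0, 0, 0, 0, 0, 0, 0.065]]}}}

```text
time_s: 20.05
position: [0.5554, 0.1658, 0.2755]
orientation: [0.706, 0.708, -0.0, -0.0]
contact_force: [-0.8, 0.4, -0.3]
grip_width: 0.0651
grip_force: 0.0
```

{"name": "hand_motion", "arguments": {"increments": {"moves":[[0, 0, 0, 0, 0, 0.8, 0.065], [0, 0, 0, 0, 0, 0.8, 0.065], [0, 0, 0, 0, 0, 0.32, 0.065], [0, 0, 0, 0, 0, 0, 0.065], [0, 0, 0, 0, 0, 0, 0.065]]}}}

```text
time_s: 20.68
position: [0.5558, 0.1625, 0.1576]
orientation: [0.707, 0.707, 0.001, 0.0]
contact_force: [0.3, 0.2, 0.0]
grip_width: 0.0647
grip_force: 0.0
```

```bash
python3 - <<'E'
from h import *
here(); c=viewer.calibration("wrist"); im=viewer.read_camera("wrist"); print(proj(c,[[.5552,.1636,.159],[.5552,.1636,.128]]))
a=cv2.imread("pics/a3.png")
cv2.imwrite("pics/crop6.png",np.hstack([cv2.resize(i[90:350,230:410],None,fx=2.2,fy=2.2,interpolation=cv2.INTER_CUBIC) for i in (a,im)]))
E
```

```text
t 20.68 p [0.5558 0.1625 0.1576] q [ 0.28  0.36 -0.03  1.18 -0.    1.86] w 0.0647
[[324.43727826 250.71887174]
 [324.58683349 227.76582524]]
```

View pics/crop6.png

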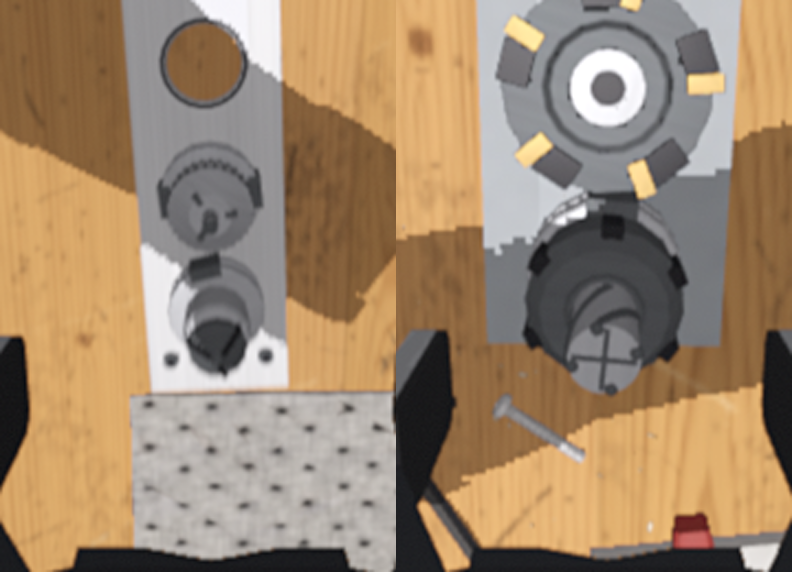

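Converted, 0.03 m is 0.48, 0.015 m is 0.24.

{"name": "hand_motion", "arguments": {"increments": {"moves":[[0, 0, 0, 0.008, -0.008, 0.48, 0.065], [0, 0, 0, 0, 0, 0.24, 0.065], [0, 0, 0, 0, 0, 0.088, 0.065], [0, 0, 0, 0, 0, 0, 0.02], [0, 0, 0, 0, 0, 0, 0.02], [0, 0, 0, 0, 0, 0, 0.02], [0, 0, 0, 0, 0, 0, 0.02], [0, 0, 0, 0, 0, 0, 0.02], [0, 0, 0, 0, 0, 0, 0.02]]}}}

```text
time_s: 21.85
position: [0.5552, 0.1634, 0.107]
orientation: [0.707, 0.707, 0.001, 0.0]
contact_force: [-0.8, -0.6, 6.3]
grip_width: 0.0401
grip_force: 60.8
```

{"name": "hand_motion", "arguments": {"increments": {"moves":[[0, 0, 0, 0, 0, -0.32, 0.02], [0, 0, 0, 0, 0, -0.48, 0.02], [0, 0, 0, 0, 0, -0.64, 0.02], [0, 0, 0, 0, 0, -0.64, 0.02], [0, 0, 0, 0, 0, -0.56, 0.02], [0, 0, 0, 0, 0, 0, 0.02]]}}}

```text
time_s: 22.6
position: [0.5556, 0.1636, 0.273]
orientation: [0.707, 0.707, 0.002, 0.001]
contact_force: [1.0, 0.0, -5.4]
grip_width: 0.04
grip_force: 62.1
```

Converted, -0.0555 m is -0.888, -0.0275 m is -0.44.

{"name": "hand_motion", "arguments": {"increments": {"moves":[[0, 0, 0, -0.44, -0.184, 0, 0.02], [0, 0, 0, -0.888, -0.184, 0, 0.02], [0, 0, 0, -0.888, -0.184, 0, 0.02], [0, 0, 0, -0.888, -0.184, 0, 0.02], [0, 0, 0, -0.888, -0.184, 0, 0.02], [0, 0, 0, -0.888, -0.184, 0, 0.02], [0, 0, 0, -0.888, -0.184, 0, 0.02], [0, 0, 0, -0.888, -0.184, 0, 0.02], [0, 0, 0, 0, 0, 0, 0.02], [0, 0, 0, 0, 0, 0, 0.02]]}}}

```text
time_s: 23.85
position: [0.4619, -0.2524, 0.2694]
orientation: [0.707, 0.707, -0.0, -0.001]
contact_force: [-0.3, -0.1, -4.9]
grip_width: 0.0402
grip_force: 61.9
```

Converted, 0.04 m is 0.64, 0.02 m is 0.32.

{"name": "hand_motion", "arguments": {"increments": {"moves":[[0, 0, 0, 0.0112, 0.016, 0.64, 0.02], [0, 0, 0, 0, 0, 0.64, 0.02], [0, 0, 0, 0, 0, 0.32, 0.02], [0, 0, 0, 0, 0, 0.24, 0.02], [0, 0, 0, 0, 0, 0.24, 0.02], [0, 0, 0, 0, 0, 0.24, 0.02], [0, 0, 0, 0, 0, 0.16, 0.02], [0, 0, 0, 0, 0, 0.064, 0.02], [0, 0, 0, 0, 0, 0, 0.02], [0, 0, 0, 0, 0, 0, 0.02]]}}}

```text
time_s: 25.1
position: [0.4639, -0.2522, 0.1125]
orientation: [0.707, 0.707, 0.0, 0.0]
contact_force: [1.0, -0.3, -4.5]
grip_width: 0.0397
grip_force: 61.9
```

{"name": "hand_motion", "arguments": {"increments": {"moves":[[0, 0, 0, 0, 0, 0.016, 0.02], [0, 0, 0, 0, 0, 0.024, 0.02], [0, 0, 0, 0, 0, 0, 0.02]]}}}

```text
time_s: 25.48
position: [0.4636, -0.252, 0.1094]
orientation: [0.707, 0.707, -0.0, -0.0]
contact_force: [0.3, -0.3, -4.1]
grip_width: 0.0399
grip_force: 61.9
```

Converted, 0.0015 m is 0.024.

{"name": "hand_motion", "arguments": {"increments": {"moves":[[0, 0, 0, 0, 0, 0.024, 0.02], [0, 0, 0, 0, 0, 0.024, 0.02], [0, 0, 0, 0, 0, 0, 0.02]]}}}

```text
time_s: 25.85
position: [0.4637, -0.2521, 0.107]
orientation: [0.707, 0.707, 0.0, 0.0]
contact_force: [-1.7, 1.9, 2.9]
grip_width: 0.0398
grip_force: 63.0
```

Converted, -0.05 m is -0.8, -0.04 m is -0.64.

{"name": "hand_motion", "arguments": {"increments": {"moves":[[0, 0, 0, 0, 0, 0, 0.055], [0, 0, 0, 0, 0, 0, 0.075], [0, 0, 0, 0, 0, 0, 0.075], [0, 0, 0, 0, 0, 0, 0.075], [0, 0, 0, 0, 0, -0.48, 0.075], [0, 0, 0, 0, 0, -0.8, 0.075], [0, 0, 0, 0, 0, -0.8, 0.075], [0, 0, 0, 0, 0, -0.64, 0.075]]}}}

```text
time_s: 26.85
position: [0.4638, -0.2521, 0.2787]
orientation: [0.707, 0.707, 0.0, 0.001]
contact_force: [0.8, 0.0, -1.5]
grip_width: 0.0752
grip_force: 0.0
```

{"name": "hand_motion", "arguments": {"increments": {"moves":[[0, 0, 0, 0.528, 0.1648, 0, 0.08], [0, 0, 0, 0.896, 0.1648, 0, 0.08], [0, 0, 0, 0.896, 0.1648, 0, 0.08], [0, 0, 0, 0.896, 0.1648, 0, 0.08], [0, 0, 0, 0.896, 0.1648, 0, 0.08], [0, 0, 0, 0.896, 0.1648, 0, 0.08], [0, 0, 0, 0.896, 0.1648, 0, 0.08], [0, 0, 0, 0.896, 0.1648, 0, 0.08], [0, 0, 0, 0.736, 0.1648, 0, 0.08], [0, 0, 0, 0, 0, 0, 0.08]]}}}

```text
time_s: 28.1
position: [0.5566, 0.2221, 0.2755]
orientation: [0.706, 0.708, -0.0, -0.0]
contact_force: [-0.3, -0.6, -0.8]
grip_width: 0.0801
grip_force: 0.0
```

{"name": "hand_motion", "arguments": {"increments": {"moves":[[0, 0, 0, 0, 0, 0.8, 0.08], [0, 0, 0, 0, 0, 0.8, 0.08], [0, 0, 0, 0, 0, 0.32, 0.08], [0, 0, 0, 0, 0, 0, 0.08], [0, 0, 0, 0, 0, 0, 0.08]]}}}

```text
time_s: 28.72
position: [0.557, 0.2188, 0.1577]
orientation: [0.707, 0.707, 0.001, 0.0]
contact_force: [0.5, -0.7, 1.0]
grip_width: 0.0804
grip_force: 0.0
```

```bash
python3 - <<'E'
from h import *
here(); c=viewer.calibration("wrist"); im=viewer.read_camera("wrist"); print(proj(c,[[.5562,.2196,.135]]))
g=cv2.cvtColor(im,cv2.COLOR_BGR2GRAY)[150:330,240:410]; g=cv2.resize(g,None,fx=4,fy=4,interpolation=cv2.INTER_CUBIC)
k=cv2.HoughCircles(cv2.GaussianBlur(g,(7,7),0),cv2.HOUGH_GRADIENT,1,400,param1=100,param2=25,minRadius=20,maxRadius=260)
p=(k[0,:,:2]+.5)/4-.5+[240,150]; print(p,k[0,:,2]/4,ray(c,p,.135)); cv2.imwrite("pics/g4.png",im)
E
```

```text
t 28.73 p [0.557  0.2188 0.1577] q [ 0.37  0.39  0.02  1.2  -0.    1.95] w 0.0804
[[324.15340495 232.6452489 ]]
[[322.75 231.  ]] [45.65] [[0.55543392 0.22056321 0.135     ]]
```

Converted, 0.03 m is 0.48, 0.015 m is 0.24.

{"name": "hand_motion", "arguments": {"increments": {"moves":[[0, 0, 0, 0.016, -0.016, 0.48, 0.08], [0, 0, 0, 0, 0, 0.24, 0.08], [0, 0, 0, 0, 0, 0.16, 0.08], [0, 0, 0, 0, 0, 0, 0.03], [0, 0, 0, 0, 0, 0, 0.03], [0, 0, 0, 0, 0, 0, 0.03], [0, 0, 0, 0, 0, 0, 0.03], [0, 0, 0, 0, 0, 0, 0.03], [0, 0, 0, 0, 0, 0, 0.03]]}}}

```text
time_s: 29.9
position: [0.556, 0.2202, 0.1025]
orientation: [0.707, 0.707, 0.001, 0.0]
contact_force: [-0.6, -0.8, 5.5]
grip_width: 0.0476
grip_force: 62.2
```

{"name": "hand_motion", "arguments": {"increments": {"moves":[[0, 0, 0, 0, 0, -0.32, 0.03], [0, 0, 0, 0, 0, -0.48, 0.03], [0, 0, 0, 0, 0, -0.64, 0.03], [0, 0, 0, 0, 0, -0.64, 0.03], [0, 0, 0, 0, 0, -0.56, 0.03], [0, 0, 0, 0, 0, 0, 0.03]]}}}

```text
time_s: 30.65
position: [0.5562, 0.2204, 0.2681]
orientation: [0.707, 0.707, 0.002, 0.001]
contact_force: [0.7, 0.9, -6.6]
grip_width: 0.0475
grip_force: 63.9
```

Careful with the scale: shifts go in shares of 62.5 mm and turns go in shares of 2 rad. That gives: -0.0555 m is -0.888, -0.0275 m is -0.44.

{"name": "hand_motion", "arguments": {"increments": {"moves":[[0, 0, 0, -0.44, -0.192, 0, 0.03], [0, 0, 0, -0.888, -0.192, 0, 0.03], [0, 0, 0, -0.888, -0.192, 0, 0.03], [0, 0, 0, -0.888, -0.192, 0, 0.03], [0, 0, 0, -0.888, -0.192, 0, 0.03], [0, 0, 0, -0.888, -0.192, 0, 0.03], [0, 0, 0, -0.888, -0.192, 0, 0.03], [0, 0, 0, -0.888, -0.192, 0, 0.03], [0, 0, 0, 0, 0, 0, 0.03], [0, 0, 0, 0, 0, 0, 0.03]]}}}

```text
time_s: 31.9
position: [0.4584, -0.1959, 0.2646]
orientation: [0.708, 0.707, -0.0, -0.002]
contact_force: [-0.6, 0.1, -6.8]
grip_width: 0.0475
grip_force: 64.0
```

```bash
python3 - <<'E'
from h import *
here(); c=viewer.calibration("wrist"); im=viewer.read_camera("wrist"); cv2.imwrite("pics/p1.png",im)
print(proj(c,[[.4602,-.196,.085],[.4586,-.163,.085],[.4586,-.163,.110]]))
cv2.imwrite("pics/crop7.png",np.hstack([cv2.resize(im[60:350,230:420],None,fx=2,fy=2,interpolation=cv2.INTER_CUBIC),cv2.resize(cv2.imread("pics/wc.png")[50:195,280:375],None,fx=4,fy=4,interpolation=cv2.INTER_CUBIC)]))
E
```

```text
t 31.9 p [ 0.4584 -0.1959  0.2646] q [-0.4   0.19  0.    1.39  0.    1.17] w 0.0475
[[327.90292863 177.18642738]
 [326.27978396 144.51034224]
 [326.24201794 147.31037195]]
```

View pics/crop7.png

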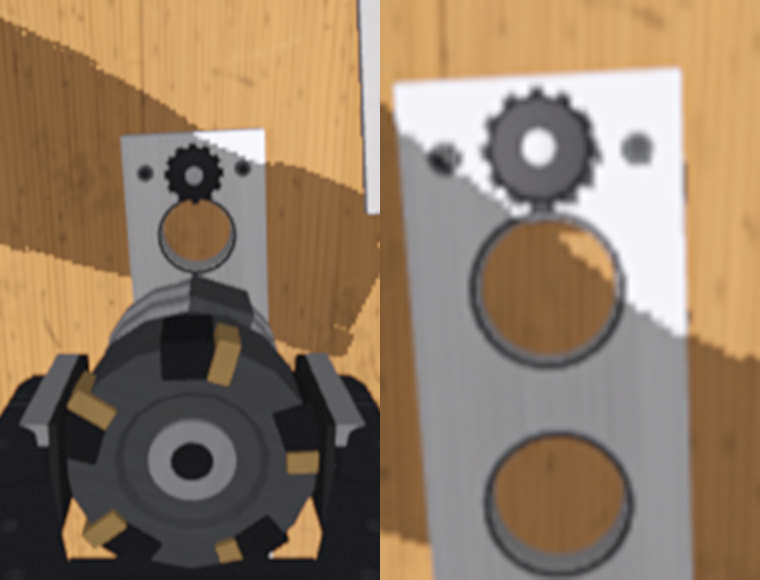

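Converted, 0.04 m is 0.64, 0.03 m is 0.48.

{"name": "hand_motion", "arguments": {"increments": {"moves":[[0, 0, 0, -0.0192, 0.0128, 0.64, 0.03], [0, 0, 0, 0, 0, 0.48, 0.03], [0, 0, 0, 0, 0, 0.32, 0.03], [0, 0, 0, 0, 0, 0.24, 0.03], [0, 0, 0, 0, 0, 0.24, 0.03], [0, 0, 0, 0, 0, 0.16, 0.03], [0, 0, 0, 0, 0, 0, 0.03], [0, 0, 0, 0, 0, 0, 0.03]]}}}

```text
time_s: 32.95
position: [0.4605, -0.1974, 0.137]
orientation: [0.707, 0.707, 0.0, 0.0]
contact_force: [1.3, 0.9, -5.3]
grip_width: 0.0476
grip_force: 64.0
```

{"name": "hand_motion", "arguments": {"increments": {"moves":[[0, 0, 0, 0, 0, 0.048, 0.03], [0, 0, 0, 0, 0, 0.032, 0.03], [0, 0, 0, 0, 0, 0, 0.03]]}}}

```text
time_s: 33.33
position: [0.46, -0.1972, 0.1314]
orientation: [0.707, 0.707, -0.0, -0.0]
contact_force: [0.1, 0.7, -6.2]
grip_width: 0.0477
grip_force: 64.0
```

```bash
python3 - <<'E'
from h import *
c=viewer.calibration("wrist"); im=viewer.read_camera("wrist"); cv2.imwrite("pics/p1b.png",im)
E
```

```text
(no output)
```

Converted, 0.002 m is 0.032, 0.001 m is 0.016.

{"name": "hand_motion", "arguments": {"increments": {"moves":[[0, 0, 0, 0, 0, 0.032, 0.03], [0, 0, 0, 0, 0, 0.032, 0.03], [0, 0, 0, 0, 0, 0.016, 0.03], [0, 0, 0, 0, 0, 0.016, 0.03], [0, 0, 0, 0, 0, 0, 0.03]]}}}

```text
time_s: 34.0
position: [0.4601, -0.1972, 0.1254]
orientation: [0.707, 0.707, -0.0, -0.0]
contact_force: [0.2, 0.9, -6.1]
grip_width: 0.0474
grip_force: 64.0
```

View pics/p1b.png

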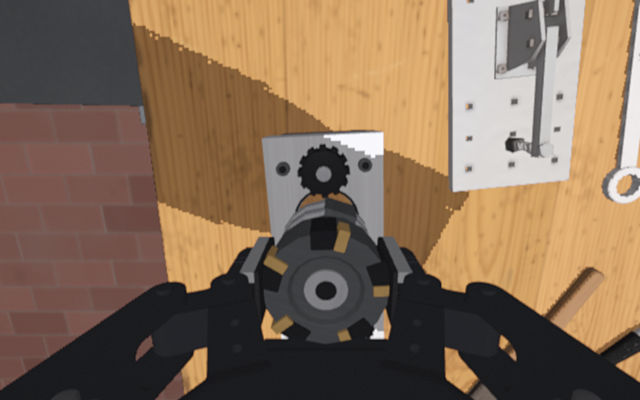

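Converted, 0.002 m is 0.032.

{"name": "hand_motion", "arguments": {"increments": {"moves":[[0, 0, 0, 0, 0, 0.032, 0.03], [0, 0, 0, 0, 0, 0.032, 0.03], [0, 0, 0, 0, 0, 0, 0.03]]}}}

```text
time_s: 34.38
position: [0.4601, -0.1972, 0.1213]
orientation: [0.707, 0.707, -0.0, -0.0]
contact_force: [-0.8, -0.1, -6.6]
grip_width: 0.0473
grip_force: 64.0
```

{"name": "hand_motion", "arguments": {"increments": {"moves":[[0, 0, 0, 0, 0, 0.048, 0.03], [0, 0, 0, 0, 0, 0.048, 0.03], [0, 0, 0, 0, 0, 0, 0.03]]}}}

```text
time_s: 34.75
position: [0.46, -0.1972, 0.1152]
orientation: [0.707, 0.707, -0.0, -0.0]
contact_force: [0.3, -0.4, -7.4]
grip_width: 0.0478
grip_force: 64.0
```

Converted, 0.003 m is 0.048.

{"name": "hand_motion", "arguments": {"increments": {"moves":[[0, 0, 0, 0, 0, 0.048, 0.03], [0, 0, 0, 0, 0, 0.048, 0.03], [0, 0, 0, 0, 0, 0.048, 0.03], [0, 0, 0, 0, 0, 0, 0.03]]}}}

```text
time_s: 35.25
position: [0.4601, -0.1972, 0.1062]
orientation: [0.707, 0.707, -0.0, -0.0]
contact_force: [0.5, -2.8, -7.6]
grip_width: 0.0477
grip_force: 64.0
```

{"name": "hand_motion", "arguments": {"increments": {"moves":[[0, 0, 0, 0, 0, 0.024, 0.03], [0, 0, 0, 0, 0, 0.024, 0.03], [0, 0, 0, 0, 0, 0.0128, 0.03], [0, 0, 0, 0, 0, 0, 0.03]]}}}

```text
time_s: 35.75
position: [0.4604, -0.1974, 0.1036]
orientation: [0.707, 0.707, 0.0, 0.001]
contact_force: [-2.5, -2.5, 5.4]
grip_width: 0.0474
grip_force: 64.8
```

Converted, 0.0006 m is 0.0096.

{"name": "hand_motion", "arguments": {"increments": {"moves":[[0, 0, 0, 0, 0, 0.0096, 0.03], [0, 0, 0, 0, 0, 0, 0.03]]}}}

```text
time_s: 36.0
position: [0.4605, -0.1975, 0.1033]
orientation: [0.707, 0.707, 0.0, 0.001]
contact_force: [-3.4, -1.7, 8.8]
grip_width: 0.0476
grip_force: 65.1
```

{"name": "hand_motion", "arguments": {"increments": {"moves":[[0, 0, 0, 0, 0, 0, 0.06], [0, 0, 0, 0, 0, 0, 0.08], [0, 0, 0, 0, 0, 0, 0.08], [0, 0, 0, 0, 0, 0, 0.08], [0, 0, 0, 0, 0, -0.48, 0.08], [0, 0, 0, 0, 0, -0.8, 0.08], [0, 0, 0, 0, 0, -0.8, 0.08], [0, 0, 0, -0.48, 0, -0.64, 0.08], [0, 0, 0, -0.48, 0, 0, 0.08], [0, 0, 0, 0, 0, 0, 0.08]]}}}

```text
time_s: 37.25
position: [0.4603, -0.2587, 0.2721]
orientation: [0.708, 0.706, -0.0, 0.0]
contact_force: [-0.2, -0.1, 0.0]
grip_width: 0.0802
grip_force: 0.0
```

```bash
python3 - <<'E'
from h import *
here(); c=viewer.calibration("wrist"); im=viewer.read_camera("wrist"); cv2.imwrite("pics/end.png",im)
print(proj(c,[[.4602,-.196,.135],[.4631,-.252,.159],[.466,-.308,.161],[.4687,-.364,.158]]).round(1).tolist())
cv2.imwrite("pics/crop8.png",cv2.resize(im[20:300,230:420],None,fx=2.1,fy=2.1,interpolation=cv2.INTER_CUBIC))
E
```

```text
t 37.25 p [ 0.4603 -0.2587  0.2721] q [-0.51  0.23  0.08  1.42 -0.    1.06] w 0.0802
[[325.3, 113.6], [329.1, 185.0], [332.5, 249.6], [335.3, 305.1]]
```

View pics/crop8.png

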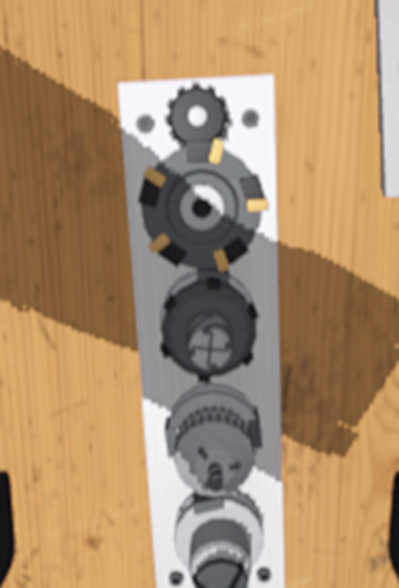

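Converted, 0.04 m is 0.64.

```bash
cat > bore.py <<'E'
from h import *
import sys
c=viewer.calibration("wrist"); im=viewer.read_camera("wrist"); n=sys.argv[1]; cv2.imwrite(f"pics/t{n}.png",im)
u,v=proj(c,[[.4603,-.199,.135]])[0]; s=int(323*.045/(c["extrinsics"][2][3]-.135))
x0,y0=int(u)-s,max(int(v)-s,0); g=cv2.resize(cv2.cvtColor(im,cv2.COLOR_BGR2GRAY)[y0:int(v)+s,x0:int(u)+s],None,fx=4,fy=4,interpolation=cv2.INTER_CUBIC)
R=4*323*.0245/(c["extrinsics"][2][3]-.135)
for f in((.13,.28),(.28,.48),(.85,1.1)):
    k=cv2.HoughCircles(cv2.GaussianBlur(g,(9,9),0),cv2.HOUGH_GRADIENT,1,1000,param1=80,param2=10,minRadius=int(R*f[0]),maxRadius=int(R*f[1]))
    if k is not None:
        p=(k[0,0,:2]+.5)/4-.5+[x0,y0]; print(f,p.round(1),"r mm",round(float(k[0,0,2]/R*24.5),1),ray(c,p,.135)[0].round(4), ray(c,p,.140)[0].round(4))
E
python3 bore.py 0
```

```text
(0.13, 0.28) [326.2 120. ] r mm 3.9 [ 0.4605 -0.2001  0.135 ] [ 0.4605 -0.1999  0.14  ]
(0.28, 0.48) [326.2 119.8] r mm 8.9 [ 0.4605 -0.1999  0.135 ] [ 0.4605 -0.1997  0.14  ]
(0.85, 1.1) [326.5 119.8] r mm 25.1 [ 0.4607 -0.1999  0.135 ] [ 0.4607 -0.1997  0.14  ]
```

{"name": "hand_motion", "arguments": {"increments": {"moves":[[0, 0, 0, 0, 0, 0.64, 0.08], [0, 0, 0, 0, 0, 0.64, 0.08], [0, 0, 0, 0, 0, 0, 0.08], [0, 0, 0, 0, 0, 0, 0.08]]}}}

```text
time_s: 37.85
position: [0.4606, -0.2569, 0.1933]
orientation: [0.707, 0.707, 0.0, 0.0]
contact_force: [0.1, -0.5, 0.8]
grip_width: 0.08
grip_force: 0.0
```

```bash
python3 bore.py 1
```

```text
(0.13, 0.28) [325.8 125.8] r mm 4.0 [ 0.4608 -0.2005  0.135 ] [ 0.4608 -0.2003  0.14  ]
(0.28, 0.48) [326.  125.8] r mm 8.9 [ 0.4609 -0.2005  0.135 ] [ 0.4609 -0.2003  0.14  ]
(0.85, 1.1) [325.5 124. ] r mm 24.9 [ 0.4606 -0.1995  0.135 ] [ 0.4606 -0.1993  0.14  ]
```

{"name": "hand_motion", "arguments": {"increments": {"moves":[[0, 0, 0, 0.8, 0, -0.24, 0.08], [0, 0, 0, 0.48, 0, 0.16, 0.08], [0, 0, 0, 0, 0, 0, 0.08], [0, 0, 0, 0, 0, 0, 0.08]]}}}

```text
time_s: 38.4
position: [0.4609, -0.1777, 0.1983]
orientation: [0.707, 0.707, 0.0, 0.001]
contact_force: [-0.2, -0.8, -1.0]
grip_width: 0.0803
grip_force: 0.0
```

```bash
python3 bore.py 2
```

```text
(0.13, 0.28) [292.8 177.8] r mm 3.2 [ 0.4396 -0.1546  0.135 ] [ 0.4401 -0.1536  0.14  ]
(0.28, 0.48) [325. 242.] r mm 8.1 [ 0.4605 -0.1997  0.135 ] [ 0.4606 -0.1976  0.14  ]
(0.85, 1.1) [325. 239.] r mm 22.9 [ 0.4605 -0.1975  0.135 ] [ 0.4606 -0.1954  0.14  ]
```

Converted, -0.05 m is -0.8.

{"name": "hand_motion", "arguments": {"increments": {"moves":[[0, 0, 0, 0, 0, -0.8, 0.08], [0, 0, 0, 0, 0, 0, 0.08]]}}}

```text
time_s: 38.7
position: [0.4619, -0.1788, 0.2505]
orientation: [0.708, 0.707, 0.001, 0.003]
contact_force: [-0.5, -0.1, 0.2]
grip_width: 0.0804
grip_force: 0.0
```

```bash
python3 -c "
from plant import order; print(order.hand_in())"
```

```text
the job is handed in; nothing more can be done
None
```

I loaded the carriage from the knob outward with the face mill, end mill, drill and countersink, left the touch probe untouched in the stand, and handed the job in at 38.7 s; no verdict came back, all four measured as seated (the face mill's head sits about 4 mm off my pocket estimate, away from the knob), and I viewed 16 pictures, two over the limit of 14.

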